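# Stack the spacer rings on the grinding spindle

## Robot

A 6-joint arm with a two-finger parallel gripper is mounted at the origin on the work surface. World frame = base frame: x ahead of the robot, y to its left, z up, the work surface at z = 0. Lengths are in m, angles in rad, forces in N, time in s.
With the tool pointing down it reaches from about 0.375 to 0.975 m from the base axis. Payload 3.8 kg.
Tool frame: the origin (TCP) lies midway between the tips of the shut fingers; the grasp point (between the pads) lies 19 mm behind it; z points along the fingers, y is the line along which they close (so a half turn about z gives the same grasp; the last joint's range is limited). The gripper opens to 85 mm and grips with 20 to 120 N. Pads are 22 mm wide; open, the fingers measure 114 mm over their backs; the gripper's body (76 mm by 85 mm) begins 54 mm behind the grasp point. The pads swing forward as they close: fully open they stand 13 mm farther back than shut.
Start: joints at [-1.3, 0.264, 1.604, -0, 1.274, -0.037], TCP at [0.204, -0.643, 0.231] pointing down, gripper open.
Joint ranges: [-2.63, 2.63], [-0.94, 2.18], [0.31, 2.57], [-1.31, 4.45], [0, 2.66], [-2.55, 2.55]. Speed limits (rad/s): [2.57, 2.57, 3.14, 3.14, 3.14, 3.14].

## Interface

Orientations are given as a rotation vector (axis times angle).
In Python, from workcell import status, read_camera, workorder, masks_of gives the robot as it stands.
- The arm moves only by the tool drive_tool, never from a script. Its argument "rows" is a list of rows, each a list of 7 numbers: the turn, a rotation vector about the tool's x, y, z in degrees, then the shift along the tool's x, y, z in m, then the opening, from 0 (shut) to 1 (fully open). In form: [[ax, ay, az, tx, ty, tz, claw], ...]. A call has 1 to 8 rows; each row shifts and turns the commanded pose from where the row before left it, along the tool's axes as they then stand; what a row does not reach is not made up. A row lasts 1/12 s, in which the tool goes at most 41.7 mm and 7.16 degrees, less where a joint would pass 70% of its speed; a pose out of reach is approached as far as the arm can. A call is refused whole if a number of a shift passes 0.0417 or a number of a turn 7.16, either way. A call with a gripper value outside its range is refused whole. The fingers move at their own pace and stop on an object; "force" is the grip in N (left out, the last holds). Time passes only in rows, so rows that do not move let the fingers close. It gives the time, the measured TCP pose, the force, the opening and the grip force at its end, in the units of the state.
- status.read_state(): the state, without advancing time (a new reading comes with each control period).
- read_camera(name): name is "scene" or "top" or "wrist"; returns a dict with "color" (400x640x3 uint8, red, green, blue), "intrinsics" (3x3 intrinsics, pixels), "D" ([k1, k2, p1, p2, k3] as OpenCV has them; the pictures are not rectified), "world_from_camera" (4x4, takes a point from camera to world coordinates); the wrist camera has in their place "mount" (4x4, takes a point from camera to tool coordinates, whose origin is the TCP and whose axes are the flange's). Camera axes: x right, y up, looking along -z (the intrinsics and any distortion apply to the point x, -y, -z); pixel columns grow to the right and rows downward; lengths in m; the calibration is good to about 2 mm. A picture is of the moment at which its call begins: read the wrist's pose just before it. There is no depth.
- workorder.finish_job(): hands the job in; it is judged then, once.
Trained networks look in a picture, given as the dict that the camera call returned (one of the last four; its "shot" number tells which), for a name from the list of things; names that differ only in an ending like _2 or _b are one class to them, and where a whole thing is asked for, a point or a joint stands for the part that bears it (a point fixed in the world has none). Each returns a list of dicts, best first, with "score" (0 to 1); they miss things now and then, are a little off and sometimes report something else, mostly with a low value. They report only what shows in the picture. A call takes as long as a camera call. They do not tell look-alikes from the thing itself.
- masks_of(picture, name): "mask" (400x640 bool, what is visible of it) and "bbox" ([left, top, right, bottom] in pixels, round what is visible of it).
The state is a dict: "time": time; "q": joint angles; "joint_vel": joint speeds; "joint_torque": joint torques, N m; "tool_pos": TCP position; "tcp_rot": TCP orientation; "wrist_force": force on the tool from outside, world axes, zero at the start; "torque": the same for the moment, N m; "width": opening from 0.0 (shut) to 1.0 (fully open); "grip_force": force on a finger pad.
Only numpy, scipy, OpenCV 4.12 (cv2) and the standard library are available. Lean on these libraries where they do the work, as an engineer would, in place of code of your own. Each camera call takes 0.05 s, during which the arm holds its last target. There are 200 camera calls.

## Task

Build up the bare grinding spindle for the stone carver: thread the three loose steel spacer rings onto the upright spindle one at a time, the largest first, then the medium one, then the smallest on top. Press each one past the two bowed retaining springs and gently down until it lies flat and fully home before fetching the next, never pressing or dropping it on the spindle block with more than 30 newtons, and leave the other tools and stones where they are.

Things in the scene. Friction and masses are not known exactly. Their poses are not given: they have to be found in the camera images.
- stand: Dark steel spindle block lying on the table: a fixed plate 130 x 120 x 22 mm, origin at the centre of its underside, z up. A bright upright steel spindle, 20 mm in diameter, rises from it, clamped firm in an adjusting slot: its axis stands up to 12 mm from the plate's centre along the plate's x and up to 5 mm along y. This offset is NOT in any measured pose; find it by feel or sight
- seat (a point): Centre of the top face of the spindle block's plate, 22 mm above the table, axes as stand. The largest ring must lie at this height. It is a point of the plate, not of the spindle, whose axis may be off to any side (see stand)
- tip_level (a point): 60 mm straight above seat: the height of the spindle's flat top, 17 mm across. From there it widens over 4 mm downward to its full 20 mm. A point of the plate: it is not exactly over the spindle
- spring_level (a point): 45 mm straight above seat: the height where the two bowed retaining springs, on the spindle's +x and -x sides (plate axes), stand widest, 3.5 mm proud of it; they run out 10 mm above and below. A ring must be pushed past them with about 5 to 15 N. Below them it is loose on the spindle
- ring_large: Loose plain steel ring lying flat on the table: outer diameter 54 mm, 14 mm thick, bore 23 mm, about 0.2 kg. Origin at its very centre (mid-thickness), z along the bore. Both faces alike
- ring_medium: Loose plain steel ring lying flat on the table: outer diameter 44 mm, 12 mm thick, bore 23 mm, about 0.11 kg. Origin at its very centre, z along the bore
- ring_small: Loose plain steel ring lying flat on the table: outer diameter 34 mm, 10 mm thick, bore 23 mm, about 0.045 kg. Origin at its very centre, z along the bore
- chisel: Bystander: steel stone chisel lying along its x, 200 mm long, 18 mm thick, origin below its middle
- offcut: Bystander: marble offcut, 62 x 50 x 47 mm, origin at the centre of its underside
- tin: Bystander: dark tin can, 56 mm in diameter, 55 mm tall, origin at the centre of its underside
- spanner: Bystander: steel spanner lying flat near the robot, origin at its middle
- dust_brush: Bystander: brush lying on the table at the left, origin at its middle
- rubbing_stone: Bystander: grey rubbing stone, 100 x 40 x 25 mm, origin at the centre of its underside
Mind the look-alikes: they are no part of the job. What is shaped like the ring_medium but black or blue is not meant.

How it is judged:
By the outcome, as a careful person would: the job done as asked, in the order asked, and still so for the second after the job is handed in, with the robot touching nothing.
It also fails if it takes over 72 s, if anything falls off the work surface, if the arm or the gripper's body presses on something with over 40 N, if the wrist force passes 120 N, or if a joint passes its speed limit or range.

## Working session

There is one attempt and no reset: what is moved stays moved. The work goes in short steps, Python scripts to look and compute and a tool call to move; the robot and the scene stay as the last step left them, time stands still between calls to the robot, and variables do not carry over. Pictures are saved under pics/ and viewed, at most 10 in all, crops included, and the job is handed in when it is done.

Besides the shell and the picture viewer there is one more tool, called as name(argument=value, ...), one argument or row to a line, values as JSON. drive_tool: Moves the arm, as the interface text tells. Its arguments: {"type":"object","properties":{"rows":{"type":"array"},"force":{"type":"number"}},"required":["rows"]}

```bash
mkdir -p pics; ls; cat > h.py <<'E'
import numpy as np, cv2
from scipy.spatial.transform import Rotation as R
from workcell import status, read_camera, workorder, masks_of
def shot(name):
    s=status.read_state(); p=read_camera(name)
    if 'mount' in p:
        T=np.eye(4); T[:3,:3]=R.from_rotvec(s['tcp_rot']).as_matrix(); T[:3,3]=s['tool_pos']
        p['W']=T@np.array(p['mount'])
    else: p['W']=np.array(p['world_from_camera'])
    return p
def save(p,fn): cv2.imwrite('pics/'+fn,np.ascontiguousarray(p['color'][:,:,::-1]))
def px2w(p,uv,z):
    n=cv2.undistortPoints(np.array(uv,float).reshape(-1,1,2),np.array(p['intrinsics']),np.array(p['D'],float)).reshape(-1,2)
    d=np.c_[n[:,0],-n[:,1],-np.ones(len(n))]@p['W'][:3,:3].T; o=p['W'][:3,3]
    return o+d*((z-o[2])/d[:,2])[:,None]
def w2px(p,X):
    X=np.array(X,float).reshape(-1,3); c=(X-p['W'][:3,3])@p['W'][:3,:3]
    c=np.c_[c[:,0],-c[:,1],-c[:,2]]
    return cv2.projectPoints(c,np.zeros(3),np.zeros(3),np.array(p['intrinsics']),np.array(p['D'],float))[0].reshape(-1,2)
def cen(m):
    ys,xs=np.nonzero(m); return xs.mean(),ys.mean()
E
python3 - <<'E'
from h import *
for n in ('top','scene'):
    p=shot(n); save(p,n+'.png'); print(n,p['W'][:3,3].round(3))
    for o in ('stand','ring_large','ring_medium','ring_small'):
        for r in masks_of(p,o)[:4]:
            c=cen(r['mask']); print(o,round(r['score'],2),np.round(r['bbox']),np.round(c,1),px2w(p,[c],0.01)[0].round(4), r['mask'].sum())
s=status.read_state(); print(s)
E
```

```text
pics
top [ 0.303 -0.041  1.223]
stand 0.35 [312. 108. 320. 186.] [315.4 148.4] [ 0.649  -0.0272  0.01  ] 455
ring_large 0.54 [375. 146. 393. 166.] [383.  157.2] [ 0.6242 -0.2028  0.01  ] 287
ring_medium 0.63 [412. 184. 426. 199.] [419.2 190.1] [ 0.5363 -0.294   0.01  ] 193
ring_medium 0.58 [411. 254. 430. 272.] [419.4 262.9] [ 0.3499 -0.2869  0.01  ] 147
ring_medium 0.57 [410. 216. 431. 233.] [421.1 224.2] [ 0.448 -0.295  0.01 ] 226
ring_medium 0.49 [383. 201. 398. 217.] [389.1 205.6] [ 0.4965 -0.2146  0.01  ] 165
ring_small 0.5 [326. 215. 338. 233.] [331.  224.8] [ 0.4486 -0.0654  0.01  ] 99
scene [ 0.941 -0.582  1.157]
stand 0.71 [319. 139. 373. 192.] [345.2 164.4] [0.4736 0.1303 0.01  ] 1766
ring_large 0.78 [307. 270. 329. 294.] [315.5 281. ] [ 0.6259 -0.2014  0.01  ] 377
ring_large 0.71 [252. 319. 287. 348.] [267.7 332.3] [ 0.6173 -0.3709  0.01  ] 637
ring_medium 0.67 [256. 285. 274. 295.] [265.  287.6] [ 0.539  -0.2905  0.01  ] 188
ring_medium 0.57 [202. 237. 219. 253.] [211.  245.2] [ 0.3524 -0.2881  0.01  ] 186
ring_medium 0.56 [266. 248. 284. 264.] [273.  256.4] [ 0.4996 -0.2
[... 155 characters left out ...]
35 -0.0629  0.01  ] 75
{'time': 0.5, 'q': array([-1.29989169e+00,  2.63909667e-01,  1.60403872e+00,  2.49040878e-05,
        1.27370592e+00, -3.68879390e-02]), 'joint_vel': array([ 0.00038212, -0.00245162, -0.00057973,  0.00120104,  0.00077078,
        0.00097204]), 'joint_torque': array([-1.05290772e-03, -5.14409065e+01, -3.67234147e+01, -2.14352058e-04,
        2.66682560e-03, -1.47327449e-05]), 'tool_pos': array([ 0.20450174, -0.64324763,  0.23125225]), 'tcp_rot': array([-3.10440167e+00, -4.81552116e-01, -2.58423248e-05]), 'wrist_force': array([-0.07645639,  0.57961863,  0.57084472]), 'torque': array([-0.04205903,  0.02811872, -0.01865633]), 'grip_force': 0.0, 'width': 1.0029754159485536}
```

```bash
cd pics; python3 -c "
import cv2
a=cv2.imread('top.png');cv2.imwrite('tc.png',cv2.resize(a[80:300,200:460],None,fx=3,fy=2.7,interpolation=cv2.INTER_CUBIC)[:, :800])
a=cv2.imread('scene.png');cv2.imwrite('sc.png',cv2.resize(a[120:360,170:430],None,fx=2.5,fy=2.5,interpolation=cv2.INTER_CUBIC))"
```

```text
(no output)
```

View pics/tc.png

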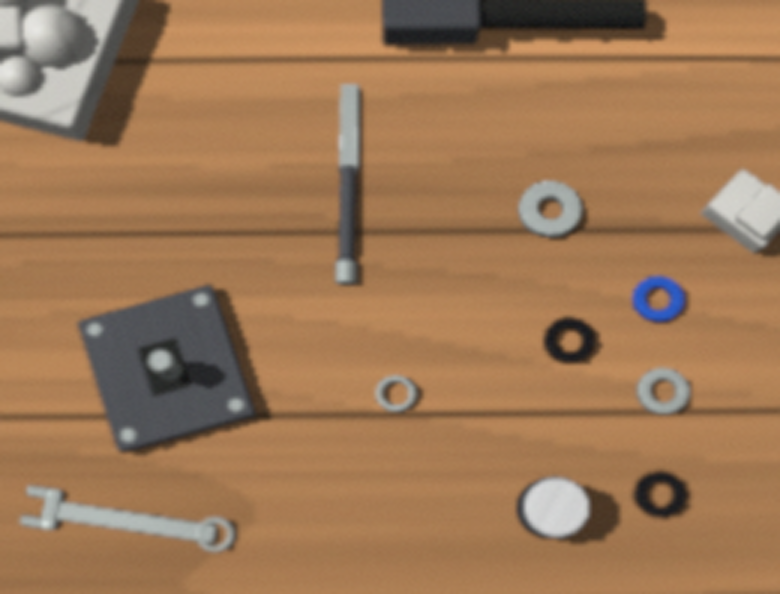

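View pics/sc.png

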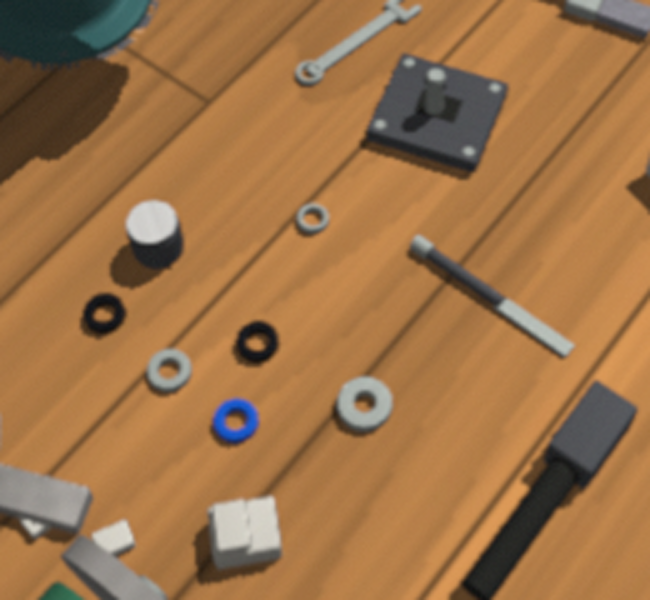

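The top view shows the steel rings at about px (384,157) large, (421,224) medium and (332,226) small. The spindle top is near (253,213) in the top view and near (344,150) in the scene view. The blue and black rings are look-alikes.

```bash
python3 - <<'E'
from h import *
for n,sp,rs in (('top',(253.3,213.3),dict(L=(383.7,157.2),M=(421,224.3),S=(332.3,225.6))),('scene',(344.4,149.6),dict(L=(315.6,281.6),M=(237.4,267.6),S=(294.8,207.2)))):
    p=shot(n)
    print('tip',px2w(p,[sp],.082).round(4))
    for k,z in zip('LMS',(.014,.012,.010)): print(k,px2w(p,[rs[k]],z).round(4))
    if n=='top':
        c=[(94,329),(202,300),(235,405),(128,436)]
        w=px2w(p,[(200+x/3,80+y/2.7) for x,y in c],.024); print(w.round(4),w.mean(0).round(4)); e=w[1]-w[0]; print(np.degrees(np.arctan2(e[1],e[0])), np.linalg.norm(np.roll(w,-1,0)-w,axis=1))
p=shot('wrist'); print(np.round(p['mount'],4),np.round(p['intrinsics'],1)); 
E
```

```text
tip [[0.4693 0.1216 0.082 ]]
L [[ 0.6231 -0.2042  0.014 ]]
M [[ 0.4474 -0.2944  0.012 ]]
S [[ 0.4466 -0.0687  0.01  ]]
[[0.5074 0.1861 0.024 ]
 [0.5342 0.0951 0.024 ]
 [0.435  0.0666 0.024 ]
 [0.4069 0.1556 0.024 ]] [0.4709 0.1258 0.024 ]
-73.59217979597204 [0.09491192 0.10318664 0.09333886 0.10503529]
tip [[0.4719 0.1246 0.082 ]]
L [[ 0.6283 -0.2038  0.014 ]]
M [[ 0.4501 -0.2932  0.012 ]]
S [[ 0.4507 -0.0673  0.01  ]]
[[-3.000e-04  9.582e-01  2.861e-01  7.330e-02]
 [ 1.000e+00  3.000e-04  3.000e-04 -1.000e-03]
 [ 2.000e-04  2.861e-01 -9.582e-01 -1.431e-01]
 [ 0.000e+00  0.000e+00  0.000e+00  1.000e+00]] [[326.3   0.  320.6]
 [  0.  326.3 200. ]
 [  0.    0.    1. ]]
```

drive_tool(
  rows=[
    [0,0,5.87,0,0,0,1],
    [0,0,5.87,0,0,0,1],
    [0,0,5.87,0,0,0,1],
    [0,0,0,0.03,-0.03,0,1],
    [0,0,0,0.03,-0.03,0,1],
    [0,0,0,0.03,-0.029,0,1],
    [0,0,0,0.03,-0.029,0,1],
    [0,0,0,0.03,-0.029,0,1],
  ],
)

```text
time: 1.32
tool_pos: [0.3542, -0.4961, 0.2315]
tcp_rot: [3.141, -0.0, 0.001]
wrist_force: [1.5, -0.1, 1.2]
width: 1.0
grip_force: 0.0
```

drive_tool(
  rows=[
    [0,0,0,0.0247,-0.0265,0.011,1],
    [0,0,0,0.0247,-0.0265,0.011,1],
    [0,0,0,0.0247,-0.0265,0.011,1],
    [0,0,0,0.0247,-0.0265,0.011,1],
    [0,0,0,0.0247,-0.0265,0.011,1],
    [0,0,0,0.0247,-0.0265,0.011,1],
    [0,0,0,0.0247,-0.0265,0.011,1],
    [0,0,0,0.0247,-0.0265,0.011,1],
  ],
)

```text
time: 1.98
tool_pos: [0.5519, -0.2839, 0.1431]
tcp_rot: [3.141, 0.001, 0.001]
wrist_force: [0.5, -0.7, -0.1]
width: 0.996
grip_force: 0.0
```

drive_tool(
  rows=[
    [0,0,0,0.0247,-0.0265,0.011,1],
    [0,0,0,0.0247,-0.0265,0.011,1],
    [0,0,0,0.0247,-0.0265,0.011,1],
    [0,0,0,0,0,0,1],
    [0,0,0,0,0,0,1],
    [0,0,0,0,0,0,1],
  ],
)

```text
time: 2.48
tool_pos: [0.6247, -0.2058, 0.1102]
tcp_rot: [3.141, 0.002, -0.001]
wrist_force: [0.2, -0.2, 0.2]
width: 1.001
grip_force: 0.0
```

```bash
cat >> h.py <<'E'
def ringpos(name,z,lo=90):
    """centre of ring top face (z) via ellipse fit on wrist picture mask"""
    s=status.read_state(); p=shot('wrist'); out=[]
    for r in masks_of(p,name)[:3]:
        m=r['mask'].astype(np.uint8); c,_=cv2.findContours(m,cv2.RETR_EXTERNAL,cv2.CHAIN_APPROX_NONE); c=max(c,key=cv2.contourArea)
        if len(c)<6: continue
        q=px2w(p,c.reshape(-1,2),z)[:,:2]; (x,y),rad=cv2.minEnclosingCircle(q.astype(np.float32)); e=cv2.fitEllipse((q*1e4).astype(np.float32))
        out.append((round(r['score'],2),np.round(e[0],1)/10,np.round(e[1],0)/10,(round(x*1e3,1),round(y*1e3,1),round(rad*1e3,1)),np.round(cen(m))))
    return s,p,out
E
python3 - <<'E'
from h import *
s,p,o=ringpos('ring_large',.014); save(p,'w1.png'); print(s['tool_pos'],s['tcp_rot']); [print(x) for x in o]
E
```

```text
[ 0.62465082 -0.20576425  0.11017192] [ 3.14128104e+00  2.22395749e-03 -1.01194343e-03]
(0.66, array([ 625.92, -200.49]), array([52.2, 55. ]), (625.8, -200.2, 28.1), array([315., 199.]))
```

View pics/w1.png

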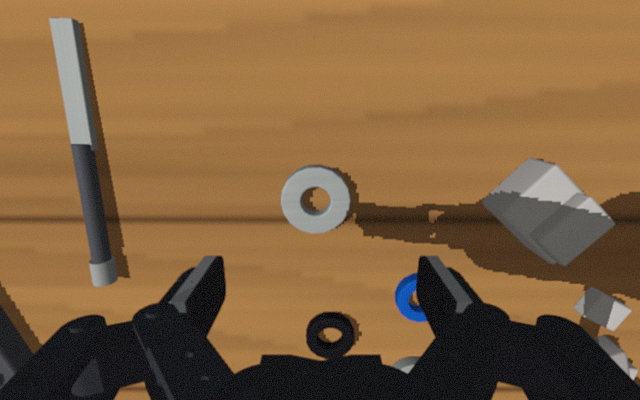

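The wrist view shows the large ring at (315,199), 5 mm left of the finger centre. I descend on it now.

drive_tool(
  rows=[
    [0,0,0,0.001,-0.005,0.022,0.74],
    [0,0,0,0,0,0.025,0.74],
    [0,0,0,0,0,0.025,0.74],
    [0,0,0,0,0,0.022,0.74],
    [0,0,0,0,0,0.011,0.74],
    [0,0,0,0,0,0.0,0.74],
    [0,0,0,0,0,0.0,0.74],
  ],
  force=60,
)

```text
time: 3.17
tool_pos: [0.6253, -0.2017, 0.0055]
tcp_rot: [-3.141, 0.001, 0.001]
wrist_force: [0.0, 0.2, 0.2]
width: 0.74
grip_force: 0.0
```

drive_tool(
  rows=[
    [0,0,0,0,0,0.002,0.74],
    [0,0,0,0,0,0.002,0.74],
    [0,0,0,0,0,0.001,0.74],
    [0,0,0,0,0,0.001,0.74],
    [0,0,0,0,0,0.001,0.74],
  ],
)

```text
time: 3.58
tool_pos: [0.6263, -0.2009, -0.001]
tcp_rot: [3.141, 0.001, 0.002]
wrist_force: [1.3, 0.5, 1.1]
width: 0.738
grip_force: 0.0
```

drive_tool(
  rows=[
    [0,0,0,0,0,0.001,0.74],
    [0,0,0,0,0,0,0.74],
    [0,0,0,0,0,0,0.55],
    [0,0,0,0,0,0,0.5],
    [0,0,0,0,0,0,0.5],
    [0,0,0,0,0,0,0.5],
    [0,0,0,0,0,0,0.5],
  ],
)

```text
time: 4.17
tool_pos: [0.6263, -0.2009, -0.0022]
tcp_rot: [3.141, 0.001, 0.001]
wrist_force: [0.6, 0.7, 3.4]
width: 0.598
grip_force: 63.2
```

drive_tool(
  rows=[
    [0,0,0,0,0,-0.012,0.5],
    [0,0,0,0,0,-0.03,0.5],
    [0,0,0,0,0,-0.035,0.5],
    [0,0,0,0,0,-0.035,0.5],
    [0,0,0,-0.01,-0.017,-0.03,0.5],
    [0,0,0,-0.018,-0.03,-0.01,0.5],
    [0,0,0,-0.019,-0.032,0,0.5],
    [0,0,0,-0.019,-0.032,0,0.5],
  ],
)

```text
time: 4.83
tool_pos: [0.5595, -0.0893, 0.1511]
tcp_rot: [3.141, -0.002, 0.004]
wrist_force: [0.3, 0.6, -1.8]
width: 0.597
grip_force: 63.2
```

drive_tool(
  rows=[
    [0,0,0,-0.019,-0.032,0,0.5],
    [0,0,0,-0.019,-0.032,0,0.5],
    [0,0,0,-0.019,-0.032,0,0.5],
    [0,0,0,-0.019,-0.032,0,0.5],
    [0,0,0,-0.019,-0.032,0,0.5],
    [0,0,0,-0.019,-0.032,0,0.5],
    [0,0,0,-0.016,-0.026,0,0.5],
    [0,0,0,0,0,0,0.5],
  ],
)

```text
time: 5.5
tool_pos: [0.4256, 0.1315, 0.1487]
tcp_rot: [-3.14, -0.007, 0.005]
wrist_force: [-0.8, 0.4, -2.3]
width: 0.598
grip_force: 63.3
```

drive_tool(
  rows=[
    [0,0,0,0,0,0,0.5],
    [0,0,0,0,0,0,0.5],
    [0,0,0,0,0,0,0.5],
  ],
)

```text
time: 5.75
tool_pos: [0.4301, 0.1274, 0.1494]
tcp_rot: [3.141, -0.001, 0.0]
wrist_force: [-0.0, -0.0, -2.2]
width: 0.595
grip_force: 63.3
```

```bash
python3 - <<'E'
from h import *
s=status.read_state(); p=shot('wrist'); save(p,'w2.png'); print(s['tool_pos'],s['tcp_rot'],s['wrist_force'])
print('pred px', w2px(p,[[.4707,.1263,.082]]))
np.savez('w2.npz',W=p['W'],K=p['intrinsics'],D=p['D'],c=p['color'])
E
```

```text
[0.4301038  0.12736949 0.14938111] [ 3.14118209e+00 -5.81192854e-04  3.43020834e-04] [-0.00856844 -0.03761708 -2.1698071 ]
pred px [[323.90069528 154.93812866]]
```

View pics/w2.png

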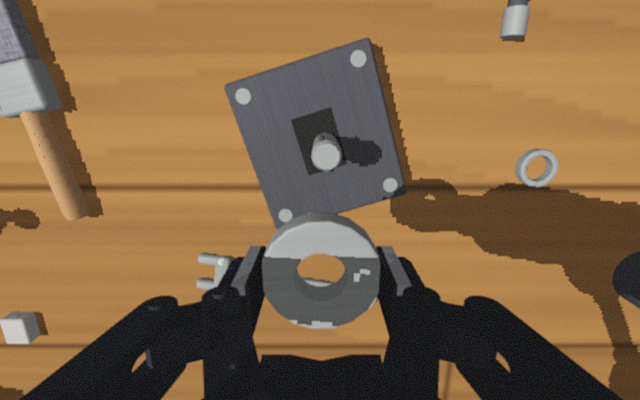

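Held ring at (322,270), and the spindle's bright tip at about (327,153). I will measure both precisely.

```bash
python3 - <<'E'
from h import *
p=dict(np.load('w2.npz')); p['intrinsics']=p['K']; c=p['c'].astype(int)
g=c.mean(2)
print(g[134:176:3,304:350:3].astype(int))
roi=g[120:180,295:360]; m=(roi>150).astype(np.uint8)
n,l,st,ce=cv2.connectedComponentsWithStats(m); i=1+st[1:,4].argmax(); print(st[i],ce[i]+[295,120])
# expected tip outline for centre guess
a=np.linspace(0,2*np.pi,40)
for x,y in ((.4707,.1263),):
  q=w2px(p,np.c_[x+.0085*np.cos(a),y+.0085*np.sin(a),a*0+.082]); print('tip bbox',q.min(0),q.max(0))
# held ring, from mask
import workcell
big=cv2.resize(p['c'][110:340,230:420,::-1],None,fx=4,fy=4,interpolation=cv2.INTER_NEAREST)[:600]
cv2.imwrite('pics/w2c.png',cv2.resize(p['c'][125:335,250:395,::-1],None,fx=2.8,fy=2.8,interpolation=cv2.INTER_NEAREST))
q=w2px(p,np.c_[.4301+.027*np.cos(a),.1274+.027*np.sin(a),a*0+.1656]); print('ring bbox if centred',q.min(0),q.max(0))
pp=shot('wrist'); save(pp,'w2b.png')
for r in masks_of(pp,'ring_large')[:2]: print(r['score'],r['bbox'],cen(r['mask']))
for r in masks_of(pp,'stand')[:2]: print(r['score'],r['bbox'],cen(r['mask']))
E
```

```text
[[ 52  49  48  50  51  74  85  87  78  65  30  49  96  94  91  94]
 [ 42  46  48  45 108  97  69  79  86  74  68  20  47  58  54  82]
 [ 45  51  41  61 123 104 107 130 111  90  72  47  30  56  40  43]
 [ 47  49  46 101 133 154 148 146 148 118 101  74  22  46  46  36]
 [ 47  49  45 130 161 169 177 177 173 172 152  87  23  45  47  46]
 [ 46  41  42 161 170 176 176 175 175 175 177 134  73  37  42  47]
 [ 50  44  53 167 173 171 174 173 173 177 176 177  91  30  42  46]
 [ 53  53  65 167 176 173 175 174 177 173 173 177  96  22  45  47]
 [ 48  51  59 168 174 175 174 176 176 176 174 180  97  17  45  44]
 [ 60  50  44 153 176 174 177 174 177 175 176 173  73  40  71  79]
 [ 85  58  50  82 160 174 178 175 173 176 179 119  45  61  81  90]
 [ 94  53  47  47  94 154 175 178 179 175 119  81  99 102  90  97]
 [ 96  64  46  44  48  54  93 118 110  59  92  93  93  96  94  93]
 [ 92  82  51  61  82  89  91  92  90  90  94  90  92  93  96  88]]
[ 17  23  27  27 571] [325.00175131 155.66549912]
tip bbox [310.77644848 141.68100014] [337.02255187 167.85603381]
ring bbox if centred [261.34008941 218.84221156] [384.78289337 328.95710392]
0.64 [263.8, 212.9, 381.1, 331.0] (np.float64(320.6185983827493), np.float64(270.57308729006843))
0.67 [223.5, 37.9, 409.6, 229.9] (np.float64(318.63171725134674), np.float64(133.34651600753295))
```

View pics/w2c.png

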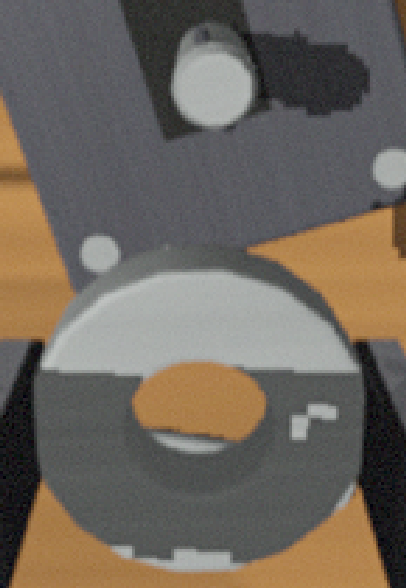

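```bash
python3 - <<'E'
from h import *
from scipy.optimize import least_squares
p=dict(np.load('w2.npz')); p['intrinsics']=p['K']
print('tip',px2w(p,[(325.2,155.8)],.082))
def f(v):
    x,y,z=v
    q=w2px(p,[[x+.027,y,z],[x-.027,y,z],[x+.027,y,z-.014],[x+.0115,y,z]])
    return np.r_[q[0,1]-221.4,q[1,1]-328.6,q[2,1]-212.5,q[3,1]-(125+361/2.8),q[0,0]-321.3]
r=least_squares(f,[.43,.127,.1656],x_scale=.001); print(r.x,r.fun)
r=least_squares(lambda v:f([v[0],v[1],.1656]),[.43,.127],x_scale=.001); print(r.x,r.fun)
E
```

```text
tip [[0.47014004 0.12545766 0.082     ]]
[0.42710133 0.12815353 0.16114686] [ 4.84515519e-01 -3.85049293e-01 -1.04616714e+00  8.42034562e-01
  4.33589662e-08]
[0.42921029 0.12816284] [-5.32527724e-01  2.13876119e+00 -2.31356254e+00  1.00577926e+00
  7.65042656e-05]
```

drive_tool(
  rows=[
    [0,0,0,0.014,0.001,0,0.5],
    [0,0,0,0.0167,0.0016,0,0.5],
    [0,0,0,0.01,0,0.014,0.5],
    [0,0,0,0,0,0.022,0.5],
    [0,0,0,0,0,0.018,0.5],
    [0,0,0,0,0,0.007,0.5],
    [0,0,0,0,0,0,0.5],
    [0,0,0,0,0,0,0.5],
  ],
)

```text
time: 6.62
tool_pos: [0.4703, 0.1252, 0.0882]
tcp_rot: [3.141, -0.0, -0.001]
wrist_force: [-0.3, -0.2, -2.5]
width: 0.599
grip_force: 63.3
```

drive_tool(
  rows=[
    [0,0,0,0,0,0.003,0.5],
    [0,0,0,0,0,0.003,0.5],
    [0,0,0,0,0,0.002,0.5],
    [0,0,0,0,0,0,0.5],
  ],
)

```text
time: 6.95
tool_pos: [0.4704, 0.1256, 0.0805]
tcp_rot: [-3.141, -0.001, -0.001]
wrist_force: [0.9, -0.1, -2.3]
width: 0.595
grip_force: 63.3
```

drive_tool(
  rows=[
    [0,0,0,0,0,0.002,0.5],
    [0,0,0,0,0,0.002,0.5],
    [0,0,0,0,0,0,0.5],
  ],
)

```text
time: 7.2
tool_pos: [0.4702, 0.1255, 0.076]
tcp_rot: [3.141, 0.001, -0.0]
wrist_force: [0.9, -0.0, -2.2]
width: 0.599
grip_force: 63.3
```

drive_tool(
  rows=[
    [0,0,0,0,0,0.0015,0.5],
    [0,0,0,0,0,0.0015,0.5],
    [0,0,0,0,0,0,0.5],
  ],
)

```text
time: 7.45
tool_pos: [0.4704, 0.1253, 0.0731]
tcp_rot: [3.141, 0.001, 0.0]
wrist_force: [1.5, -1.7, -1.9]
width: 0.597
grip_force: 63.3
```

drive_tool(
  rows=[
    [0,0,0,0.0003,0.0005,0.002,0.5],
    [0,0,0,0,0,0.002,0.5],
    [0,0,0,0,0,0,0.5],
  ],
)

```text
time: 7.7
tool_pos: [0.4702, 0.1251, 0.0687]
tcp_rot: [-3.141, -0.0, 0.002]
wrist_force: [0.5, 1.1, -2.1]
width: 0.596
grip_force: 63.4
```

drive_tool(
  rows=[
    [0,0,0,0,0,0.002,0.5],
    [0,0,0,0,0,0.002,0.5],
    [0,0,0,0,0,0,0.5],
  ],
)

```text
time: 7.95
tool_pos: [0.4709, 0.1251, 0.0658]
tcp_rot: [-3.142, -0.001, -0.0]
wrist_force: [-2.4, -0.4, 2.7]
width: 0.601
grip_force: 63.9
```

drive_tool(
  rows=[
    [0,0,0,0,0,0.002,0.5],
    [0,0,0,0,0,0.002,0.5],
    [0,0,0,0,0,0,0.5],
  ],
)

```text
time: 8.2
tool_pos: [0.4699, 0.1248, 0.0604]
tcp_rot: [3.141, 0.001, -0.002]
wrist_force: [0.0, -0.6, -6.7]
width: 0.597
grip_force: 63.3
```

drive_tool(
  rows=[
    [0,0,0,0,0,0.002,0.5],
    [0,0,0,0,0,0.002,0.5],
    [0,0,0,0,0,0.002,0.5],
    [0,0,0,0,0,0,0.5],
  ],
)

```text
time: 8.53
tool_pos: [0.47, 0.1249, 0.0544]
tcp_rot: [3.141, 0.001, -0.002]
wrist_force: [0.2, -0.3, -5.2]
width: 0.596
grip_force: 63.3
```

drive_tool(
  rows=[
    [0,0,0,0,0,0.003,0.5],
    [0,0,0,0,0,0.004,0.5],
    [0,0,0,0,0,0.005,0.5],
    [0,0,0,0,0,0.005,0.5],
    [0,0,0,0,0,0.005,0.5],
    [0,0,0,0,0,0.004,0.5],
    [0,0,0,0,0,0,0.5],
  ],
)

```text
time: 9.12
tool_pos: [0.4699, 0.1249, 0.028]
tcp_rot: [3.141, 0.001, -0.003]
wrist_force: [-0.2, 0.6, -0.7]
width: 0.595
grip_force: 63.7
```

drive_tool(
  rows=[
    [0,0,0,0,0,0.002,0.5],
    [0,0,0,0,0,0.002,0.5],
    [0,0,0,0,0,0.001,0.5],
    [0,0,0,0,0,0,0.5],
  ],
)

```text
time: 9.45
tool_pos: [0.4707, 0.1251, 0.0242]
tcp_rot: [-3.142, -0.001, 0.0]
wrist_force: [0.6, -0.3, -2.0]
width: 0.595
grip_force: 63.7
```

drive_tool(
  rows=[
    [0,0,0,0,0,0.001,0.5],
    [0,0,0,0,0,0.001,0.5],
    [0,0,0,0,0,0,0.5],
  ],
)

```text
time: 9.7
tool_pos: [0.4707, 0.1251, 0.0222]
tcp_rot: [-3.142, -0.001, -0.0]
wrist_force: [-0.9, 0.1, -2.3]
width: 0.601
grip_force: 63.7
```

drive_tool(
  rows=[
    [0,0,0,0,0,0.0007,0.5],
    [0,0,0,0,0,0.0005,0.5],
    [0,0,0,0,0,0,0.5],
  ],
)

```text
time: 9.95
tool_pos: [0.4706, 0.1251, 0.021]
tcp_rot: [-3.142, -0.001, 0.0]
wrist_force: [-0.2, -0.2, -2.1]
width: 0.596
grip_force: 63.7
```

drive_tool(
  rows=[
    [0,0,0,0,0,0.0006,0.5],
    [0,0,0,0,0,0,0.5],
  ],
)

```text
time: 10.12
tool_pos: [0.4706, 0.1251, 0.0204]
tcp_rot: [3.142, 0.001, -0.0]
wrist_force: [-0.5, 1.0, -1.8]
width: 0.591
grip_force: 63.7
```

drive_tool(
  rows=[
    [0,0,0,0,0,0.0006,0.5],
    [0,0,0,0,0,0,0.5],
  ],
)

```text
time: 10.28
tool_pos: [0.4706, 0.125, 0.0198]
tcp_rot: [-3.142, -0.001, 0.0]
wrist_force: [0.0, 0.1, -1.9]
width: 0.595
grip_force: 63.7
```

drive_tool(
  rows=[
    [0,0,0,0,0,0.0006,0.5],
    [0,0,0,0,0,0,0.5],
  ],
)

```text
time: 10.45
tool_pos: [0.4706, 0.125, 0.0197]
tcp_rot: [3.141, 0.001, -0.001]
wrist_force: [-2.5, 0.3, 4.3]
width: 0.597
grip_force: 64.2
```

drive_tool(
  rows=[
    [0,0,0,0,0,0.0006,0.5],
    [0,0,0,0,0,0,0.5],
  ],
)

```text
time: 10.62
tool_pos: [0.4707, 0.1251, 0.0197]
tcp_rot: [3.141, 0.001, -0.001]
wrist_force: [-4.1, -0.7, 8.5]
width: 0.598
grip_force: 64.9
```

Contact came at TCP 19.7 mm, which matches the ring's height when it lay on the table (-2.2 + 22), so the ring is home. I release it and go to the medium ring.

drive_tool(
  rows=[
    [0,0,0,0,0,-0.0006,0.62],
    [0,0,0,0,0,0,0.75],
    [0,0,0,0,0,0,0.85],
    [0,0,0,0,0,0,0.85],
    [0,0,0,0,0,-0.01,0.85],
    [0,0,0,0,0,-0.03,0.85],
    [0,0,0,0,0,-0.035,1],
    [0,0,0,0,0,-0.025,1],
  ],
)

```text
time: 11.28
tool_pos: [0.4713, 0.1252, 0.1221]
tcp_rot: [-3.141, -0.001, -0.003]
wrist_force: [0.7, 0.3, 0.7]
width: 1.003
grip_force: 0.0
```

drive_tool(
  rows=[
    [0,0,0,0,0.01,-0.01,1],
    [0,0,0,-0.002,0.038,0,1],
    [0,0,0,-0.002,0.04,0,1],
    [0,0,0,-0.002,0.04,0,1],
    [0,0,0,-0.002,0.04,0,1],
    [0,0,0,-0.002,0.04,0,1],
    [0,0,0,-0.002,0.04,0,1],
    [0,0,0,-0.002,0.04,0,1],
  ],
)

```text
time: 11.95
tool_pos: [0.4555, -0.1652, 0.129]
tcp_rot: [3.142, 0.001, -0.001]
wrist_force: [0.5, 0.2, 0.7]
width: 1.005
grip_force: 0.0
```

drive_tool(
  rows=[
    [0,0,0,-0.002,0.04,0,1],
    [0,0,0,-0.002,0.04,0,1],
    [0,0,0,-0.002,0.034,0,1],
    [0,0,0,-0.002,0.014,0,1],
    [0,0,0,0,0,0,1],
    [0,0,0,0,0,0,1],
    [0,0,0,0,0,0,1],
  ],
)

```text
time: 12.53
tool_pos: [0.4482, -0.2897, 0.1287]
tcp_rot: [-3.14, -0.001, 0.002]
wrist_force: [-0.5, 1.1, 0.5]
width: 1.002
grip_force: 0.0
```

```bash
python3 - <<'E'
from h import *
s,p,o=ringpos('ring_medium',.012); save(p,'w3.png'); print(s['tool_pos'],s['tcp_rot'])
for x in o: print(x, p['color'][:,:,:].shape)
E
```

```text
[ 0.44823488 -0.28968801  0.12871011] [-3.14007424e+00 -8.34808058e-04  1.73911679e-03]
(0.76, array([ 496.8 , -213.99]), array([41.8, 44.3]), (497.0, -213.9, 22.6), array([226., 134.])) (400, 640, 3)
(0.59, array([ 353.83, -285.49]), array([42. , 47.7]), (354.0, -285.5, 24.2), array([317., 294.])) (400, 640, 3)
```

View pics/w3.png

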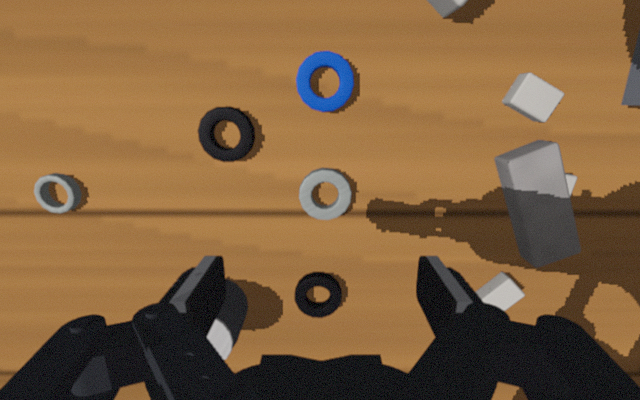

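The steel medium ring is at (325,194), with the blue ring above it and the black ones beside and below. The network picked only the black ones, so I measure the steel ring by brightness.

```bash
python3 - <<'E'
from h import *
s=status.read_state(); p=shot('wrist'); c=p['color'].astype(int)
hsv=cv2.cvtColor(p['color'],cv2.COLOR_RGB2HSV); m=((hsv[:,:,1]<60)&(hsv[:,:,2]>110)).astype(np.uint8)
m[:,:290]=0;m[:,360:]=0;m[:160]=0;m[230:]=0
cs,_=cv2.findContours(m,cv2.RETR_EXTERNAL,cv2.CHAIN_APPROX_NONE); q=px2w(p,max(cs,key=cv2.contourArea).reshape(-1,2),.012)[:,:2]
print(s['tool_pos'],cv2.fitEllipse((q*1e3).astype(np.float32)))
E
```

```text
[ 0.44865768 -0.2893305   0.12896975] ((448.0296325683594, -291.4515075683594), (41.93961715698242, 42.828521728515625), 127.78834533691406)
```

drive_tool(
  rows=[
    [0,0,0,-0.0005,0.0025,0.025,0.63],
    [0,0,0,0,0,0.03,0.63],
    [0,0,0,0,0,0.03,0.63],
    [0,0,0,0,0,0.025,0.63],
    [0,0,0,0,0,0.011,0.63],
    [0,0,0,0,0,0.004,0.63],
    [0,0,0,0,0,0,0.63],
    [0,0,0,0,0,0,0.63],
  ],
)

```text
time: 13.35
tool_pos: [0.4495, -0.2938, 0.0055]
tcp_rot: [3.14, 0.002, 0.002]
wrist_force: [0.1, -0.3, 0.1]
width: 0.634
grip_force: 0.0
```

drive_tool(
  rows=[
    [0,0,0,0,0,0.002,0.63],
    [0,0,0,0,0,0.0015,0.63],
    [0,0,0,0,0,0,0.63],
  ],
)

```text
time: 13.6
tool_pos: [0.449, -0.294, 0.0018]
tcp_rot: [3.14, 0.001, 0.002]
wrist_force: [0.8, -1.3, 0.3]
width: 0.629
grip_force: 0.0
```

drive_tool(
  rows=[
    [0,0,0,0,-0.0015,0.0015,0.63],
    [0,0,0,0,0,0,0.55],
    [0,0,0,0,0,0,0.4],
    [0,0,0,0,0,0,0.4],
    [0,0,0,0,0,0,0.4],
    [0,0,0,0,0,0,0.4],
    [0,0,0,0,0,0,0.4],
  ],
)

```text
time: 14.18
tool_pos: [0.4484, -0.2921, 0.0001]
tcp_rot: [3.142, 0.001, 0.0]
wrist_force: [-2.3, 2.2, 6.7]
width: 0.48
grip_force: 59.8
```

drive_tool(
  rows=[
    [0,0,0,0,0,-0.012,0.4],
    [0,0,0,0,0,-0.03,0.4],
    [0,0,0,0,0,-0.035,0.4],
    [0,0,0,0,0,-0.035,0.4],
    [0,0,0,0,-0.02,-0.03,0.4],
    [0,0,0,-0.001,-0.038,-0.01,0.4],
    [0,0,0,-0.001,-0.04,-0.005,0.4],
    [0,0,0,-0.001,-0.04,0,0.4],
  ],
)

```text
time: 14.85
tool_pos: [0.4464, -0.1535, 0.1593]
tcp_rot: [3.14, -0.002, 0.007]
wrist_force: [0.8, 0.8, -0.7]
width: 0.484
grip_force: 61.1
```

drive_tool(
  rows=[
    [0,0,0,-0.002,-0.04,0,0.4],
    [0,0,0,-0.002,-0.04,0,0.4],
    [0,0,0,-0.002,-0.04,0,0.4],
    [0,0,0,-0.002,-0.04,0,0.4],
    [0,0,0,-0.002,-0.04,0,0.4],
    [0,0,0,-0.002,-0.04,0,0.4],
    [0,0,0,-0.003,-0.03,0,0.4],
    [0,0,0,0,-0.01,0,0.4],
  ],
)

```text
time: 15.52
tool_pos: [0.4292, 0.1296, 0.1569]
tcp_rot: [-3.14, -0.006, -0.0]
wrist_force: [-0.2, -0.7, -1.1]
width: 0.481
grip_force: 61.1
```

drive_tool(
  rows=[
    [0,0,0,0,0,0,0.4],
    [0,0,0,0,0,0,0.4],
    [0,0,0,0,0,0,0.4],
  ],
)

```text
time: 15.77
tool_pos: [0.4301, 0.125, 0.1563]
tcp_rot: [3.141, 0.0, -0.0]
wrist_force: [0.1, -0.8, -1.7]
width: 0.485
grip_force: 61.1
```

```bash
python3 - <<'E'
from h import *
s=status.read_state(); p=shot('wrist'); print(s['tool_pos'],s['tcp_rot'],s['wrist_force'])
a=np.linspace(0,2*np.pi,40)
print('tip pred',w2px(p,[[.4701,.1255,.082]]))
q=w2px(p,np.c_[.4701+.027*np.cos(a),.1255+.027*np.sin(a),a*0+.036]); print('L bbox seated',q.min(0),q.max(0))
cv2.imwrite('pics/w4c.png',cv2.resize(np.ascontiguousarray(p['color'][60:345,230:420,::-1]),None,fx=2.1,fy=2.1,interpolation=cv2.INTER_NEAREST))
for r in masks_of(p,'ring_large')[:3]: print(r['score'],np.round(r['bbox']),cen(r['mask']))
E
```

```text
[0.43009836 0.12500201 0.15628567] [ 3.14080635e+00  5.91500346e-05 -3.13219213e-04] [ 0.13364323 -0.83678777 -1.70175036]
tip pred [[321.43228762 154.19810461]]
L bbox seated [287.70059059 110.67490912] [354.82733063 178.26146707]
```

View pics/w4c.png

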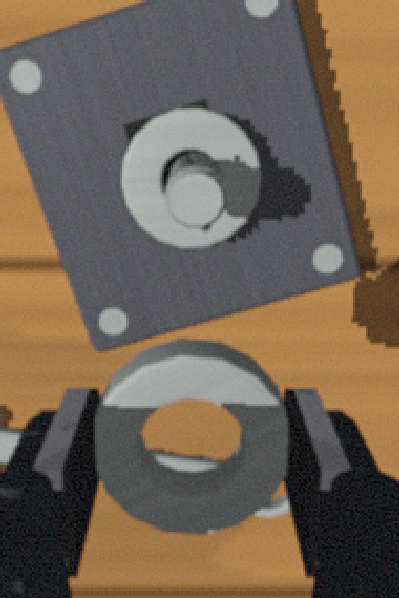

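The large ring lies flat and home: its bbox of 288..354 x 111..178 matches the prediction for seated. The medium ring is held centred, so I thread it on.

drive_tool(
  rows=[
    [0,0,0,0.014,0,0,0.4],
    [0,0,0,0.0163,0,0,0.4],
    [0,0,0,0.01,0,0.016,0.4],
    [0,0,0,0,0,0.025,0.4],
    [0,0,0,0,0,0.02,0.4],
    [0,0,0,0,0,0.009,0.4],
    [0,0,0,0,0,0,0.4],
    [0,0,0,0,0,0,0.4],
  ],
)

```text
time: 16.53
tool_pos: [0.4702, 0.1252, 0.0861]
tcp_rot: [3.141, -0.001, -0.002]
wrist_force: [0.9, 0.4, -1.1]
width: 0.484
grip_force: 61.1
```

drive_tool(
  rows=[
    [0,0,0,0,0,0.003,0.4],
    [0,0,0,0,0,0.003,0.4],
    [0,0,0,0,0,0,0.4],
  ],
)

```text
time: 16.78
tool_pos: [0.471, 0.1261, 0.0809]
tcp_rot: [-3.141, -0.001, -0.002]
wrist_force: [-0.1, -0.5, -0.8]
width: 0.482
grip_force: 61.1
```

drive_tool(
  rows=[
    [0,0,0,0,0,0.002,0.4],
    [0,0,0,0,0,0.002,0.4],
    [0,0,0,0,0,0,0.4],
  ],
)

```text
time: 17.03
tool_pos: [0.4708, 0.1256, 0.0764]
tcp_rot: [3.141, 0.002, 0.001]
wrist_force: [1.5, -3.3, -0.7]
width: 0.481
grip_force: 61.2
```

drive_tool(
  rows=[
    [0,0,0,0,0.0006,0.002,0.4],
    [0,0,0,0,0,0.002,0.4],
    [0,0,0,0,0,0,0.4],
  ],
)

```text
time: 17.28
tool_pos: [0.4705, 0.1254, 0.0719]
tcp_rot: [3.141, 0.001, 0.0]
wrist_force: [1.1, -2.6, -2.5]
width: 0.484
grip_force: 61.1
```

drive_tool(
  rows=[
    [0,0,0,0,0,0.002,0.4],
    [0,0,0,0,0,0.002,0.4],
    [0,0,0,0,0,0,0.4],
  ],
)

```text
time: 17.53
tool_pos: [0.4706, 0.1253, 0.0684]
tcp_rot: [3.141, 0.001, 0.0]
wrist_force: [0.1, -3.8, 2.5]
width: 0.483
grip_force: 61.5
```

drive_tool(
  rows=[
    [0,0,0,0,0,0.002,0.4],
    [0,0,0,0,0,0.002,0.4],
    [0,0,0,0,0,0,0.4],
  ],
)

```text
time: 17.78
tool_pos: [0.4699, 0.1252, 0.0635]
tcp_rot: [3.141, 0.001, -0.002]
wrist_force: [1.7, -1.7, -3.6]
width: 0.482
grip_force: 61.0
```

drive_tool(
  rows=[
    [0,0,0,0,0.0005,0.003,0.4],
    [0,0,0,0,0,0.004,0.4],
    [0,0,0,0,0,0.004,0.4],
    [0,0,0,0,0,0.004,0.4],
    [0,0,0,0,0,0.004,0.4],
    [0,0,0,0,0,0,0.4],
  ],
)

```text
time: 18.28
tool_pos: [0.4698, 0.125, 0.044]
tcp_rot: [-3.142, -0.001, 0.002]
wrist_force: [0.1, -1.3, -2.1]
width: 0.481
grip_force: 61.2
```

drive_tool(
  rows=[
    [0,0,0,0,0,0.002,0.4],
    [0,0,0,0,0,0.002,0.4],
    [0,0,0,0,0,0.001,0.4],
    [0,0,0,0,0,0,0.4],
  ],
)

```text
time: 18.62
tool_pos: [0.4702, 0.1251, 0.04]
tcp_rot: [-3.141, -0.001, 0.001]
wrist_force: [-0.3, 0.1, -1.5]
width: 0.482
grip_force: 61.2
```

drive_tool(
  rows=[
    [0,0,0,0,0,0.001,0.4],
    [0,0,0,0,0,0,0.4],
    [0,0,0,0,0,0,0.4],
  ],
)

```text
time: 18.87
tool_pos: [0.4705, 0.125, 0.0393]
tcp_rot: [-3.142, -0.001, -0.0]
wrist_force: [0.6, 0.6, -1.5]
width: 0.481
grip_force: 61.2
```

drive_tool(
  rows=[
    [0,0,0,0,0,0.0008,0.4],
    [0,0,0,0,0,0.0008,0.4],
    [0,0,0,0,0,0,0.4],
  ],
)

```text
time: 19.12
tool_pos: [0.4704, 0.1249, 0.0376]
tcp_rot: [3.142, 0.001, -0.0]
wrist_force: [0.3, 0.7, -0.9]
width: 0.481
grip_force: 61.2
```

drive_tool(
  rows=[
    [0,0,0,0,0,0.0006,0.4],
    [0,0,0,0,0,0.0006,0.4],
    [0,0,0,0,0,0,0.4],
  ],
)

```text
time: 19.37
tool_pos: [0.4703, 0.1249, 0.0364]
tcp_rot: [3.142, 0.001, -0.0]
wrist_force: [-0.4, -0.0, -0.8]
width: 0.482
grip_force: 61.2
```

drive_tool(
  rows=[
    [0,0,0,0,0,0.0006,0.4],
    [0,0,0,0,0,0,0.4],
  ],
)

```text
time: 19.53
tool_pos: [0.4705, 0.125, 0.0361]
tcp_rot: [3.142, 0.001, -0.0]
wrist_force: [-1.0, -0.1, 1.4]
width: 0.485
grip_force: 61.5
```

Contact came at TCP 36.1 mm, exactly as expected. I release the medium ring and go to the small one.

drive_tool(
  rows=[
    [0,0,0,0,0,0.0006,0.4],
    [0,0,0,0,0,-0.0005,0.5],
    [0,0,0,0,0,0,0.65],
    [0,0,0,0,0,0,0.75],
    [0,0,0,0,0,0,0.75],
    [0,0,0,0,0,-0.01,0.75],
    [0,0,0,0,0,-0.03,0.75],
    [0,0,0,0,0,-0.03,1],
  ],
)

```text
time: 20.2
tool_pos: [0.4687, 0.1246, 0.1055]
tcp_rot: [3.141, 0.001, -0.007]
wrist_force: [0.6, 0.1, -0.0]
width: 0.875
grip_force: 0.0
```

drive_tool(
  rows=[
    [0,0,0,0,0,-0.018,1],
    [0,0,0,-0.003,0.02,0,1],
    [0,0,0,-0.004,0.036,0,1],
    [0,0,0,-0.004,0.04,0,1],
    [0,0,0,-0.004,0.04,0,1],
    [0,0,0,-0.004,0.036,0,1],
    [0,0,0,-0.003,0.018,0,1],
    [0,0,0,0,0,0,1],
  ],
)

```text
time: 20.87
tool_pos: [0.4483, -0.0682, 0.1247]
tcp_rot: [3.14, -0.006, 0.001]
wrist_force: [-0.5, -0.3, -0.7]
width: 0.996
grip_force: 0.0
```

drive_tool(
  rows=[
    [0,0,0,0,0,0.01,1],
    [0,0,0,0,0,0,1],
    [0,0,0,0,0,0,1],
  ],
)

```text
time: 21.12
tool_pos: [0.4478, -0.0639, 0.1129]
tcp_rot: [-3.141, -0.002, 0.003]
wrist_force: [0.1, -0.5, -0.1]
width: 1.0
grip_force: 0.0
```

```bash
python3 - <<'E'
from h import *
s,p,o=ringpos('ring_small',.010); save(p,'w5.png'); print(s['tool_pos'],s['tcp_rot'])
for x in o: print(x)
E
```

```text
[ 0.44775785 -0.06392823  0.11287202] [-3.14080074e+00 -2.43450377e-03  3.13223637e-03]
(0.94, array([448.64, -64.34]), array([32.8, 34. ]), (448.5, -64.7, 17.5), array([323., 198.]))
```

View pics/w5.png

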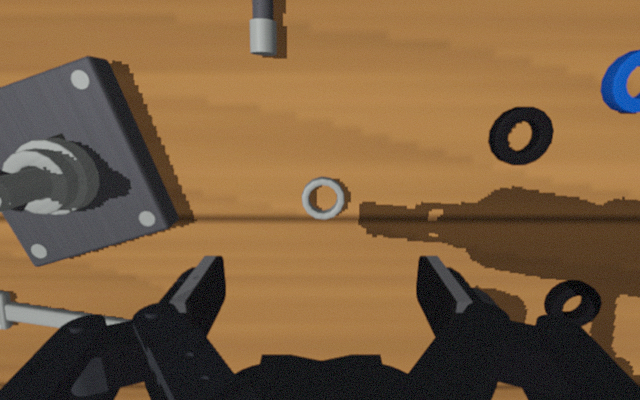

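The small ring is at (323,199), nearly centred, and both seated rings show on the block at left.

drive_tool(
  rows=[
    [0,0,0,0.001,0.001,0.025,0.52],
    [0,0,0,0,0,0.028,0.52],
    [0,0,0,0,0,0.025,0.52],
    [0,0,0,0,0,0.018,0.52],
    [0,0,0,0,0,0.009,0.52],
    [0,0,0,0,0,0.002,0.52],
    [0,0,0,0,0,0,0.52],
    [0,0,0,0,0,0,0.52],
  ],
)

```text
time: 21.88
tool_pos: [0.4507, -0.066, 0.0078]
tcp_rot: [3.141, 0.002, 0.003]
wrist_force: [-0.2, 1.4, -0.5]
width: 0.522
grip_force: 0.0
```

drive_tool(
  rows=[
    [0,0,0,-0.001,0,0.002,0.52],
    [0,0,0,0,0,0.002,0.52],
    [0,0,0,0,0,0.001,0.52],
    [0,0,0,0,0,0,0.52],
    [0,0,0,0,0,0,0.52],
  ],
)

```text
time: 22.3
tool_pos: [0.4487, -0.0662, 0.002]
tcp_rot: [3.142, 0.0, 0.001]
wrist_force: [0.1, -0.0, 0.0]
width: 0.518
grip_force: 0.0
```

drive_tool(
  rows=[
    [0,0,0,0,0,0,0.4],
    [0,0,0,0,0,0,0.28],
    [0,0,0,0,0,0,0.28],
    [0,0,0,0,0,0,0.28],
    [0,0,0,0,0,0,0.28],
    [0,0,0,0,0,0,0.28],
  ],
)

```text
time: 22.8
tool_pos: [0.4487, -0.0662, 0.0024]
tcp_rot: [3.142, 0.001, 0.0]
wrist_force: [-2.1, -0.1, 5.5]
width: 0.354
grip_force: 59.0
```

drive_tool(
  rows=[
    [0,0,0,0,0,-0.012,0.28],
    [0,0,0,0,0,-0.03,0.28],
    [0,0,0,0,0,-0.035,0.28],
    [0,0,0,0,0,-0.03,0.28],
    [0,0,0,0.002,-0.02,-0.013,0.28],
    [0,0,0,0.004,-0.036,0,0.28],
    [0,0,0,0.004,-0.038,0,0.28],
    [0,0,0,0.004,-0.038,0,0.28],
  ],
)

```text
time: 23.47
tool_pos: [0.4629, 0.067, 0.1227]
tcp_rot: [-3.141, 0.002, -0.003]
wrist_force: [0.5, 0.6, -0.4]
width: 0.352
grip_force: 59.7
```

drive_tool(
  rows=[
    [0,0,0,0.0046,-0.035,0,0.28],
    [0,0,0,0.003,-0.0242,0,0.28],
    [0,0,0,0,0,0,0.28],
    [0,0,0,0,0,0,0.28],
    [0,0,0,0,0,0,0.28],
    [0,0,0,0,0,0,0.28],
  ],
)

```text
time: 23.97
tool_pos: [0.4697, 0.1242, 0.1215]
tcp_rot: [3.141, -0.001, -0.001]
wrist_force: [0.2, 0.3, -0.1]
width: 0.354
grip_force: 59.7
```

Target x 0.4704, y 0.1251. I descend to TCP of about 0.088.

drive_tool(
  rows=[
    [0,0,0,0.0006,-0.0007,0.012,0.28],
    [0,0,0,0,0,0.012,0.28],
    [0,0,0,0,0,0.007,0.28],
    [0,0,0,0,0,0.002,0.28],
    [0,0,0,0,0,0,0.28],
    [0,0,0,0,0,0,0.28],
  ],
)

```text
time: 24.47
tool_pos: [0.4704, 0.1256, 0.0883]
tcp_rot: [3.141, 0.0, -0.002]
wrist_force: [-0.1, 0.3, -0.6]
width: 0.351
grip_force: 59.7
```

drive_tool(
  rows=[
    [0,0,0,0,0,0.002,0.28],
    [0,0,0,0,0,0.002,0.28],
    [0,0,0,0,0,0,0.28],
  ],
)

```text
time: 24.72
tool_pos: [0.4707, 0.1259, 0.0847]
tcp_rot: [-3.142, -0.001, -0.0]
wrist_force: [-0.1, 0.6, -0.2]
width: 0.355
grip_force: 59.7
```

drive_tool(
  rows=[
    [0,0,0,0,0,0.002,0.28],
    [0,0,0,0,0,0.002,0.28],
    [0,0,0,0,0,0,0.28],
  ],
)

```text
time: 24.97
tool_pos: [0.4708, 0.1257, 0.0806]
tcp_rot: [3.141, 0.001, 0.0]
wrist_force: [0.7, -0.1, 0.7]
width: 0.354
grip_force: 59.7
```

drive_tool(
  rows=[
    [0,0,0,0,0.0005,0.002,0.28],
    [0,0,0,0,0,0.002,0.28],
    [0,0,0,0,0,0,0.28],
  ],
)

```text
time: 25.22
tool_pos: [0.4704, 0.1252, 0.0763]
tcp_rot: [3.141, 0.001, -0.001]
wrist_force: [-0.4, -1.9, -0.7]
width: 0.353
grip_force: 59.7
```

drive_tool(
  rows=[
    [0,0,0,0,0,0.002,0.28],
    [0,0,0,0,0,0.002,0.28],
    [0,0,0,0,0,0,0.28],
  ],
)

```text
time: 25.47
tool_pos: [0.4706, 0.1252, 0.0724]
tcp_rot: [3.141, 0.001, -0.0]
wrist_force: [1.2, -0.7, -1.2]
width: 0.357
grip_force: 59.7
```

drive_tool(
  rows=[
    [0,0,0,0,0,0.002,0.28],
    [0,0,0,0,0,0.002,0.28],
    [0,0,0,0,0,0,0.28],
  ],
)

```text
time: 25.72
tool_pos: [0.4714, 0.1253, 0.0699]
tcp_rot: [3.141, 0.001, 0.002]
wrist_force: [-0.1, -1.8, 6.4]
width: 0.354
grip_force: 60.5
```

drive_tool(
  rows=[
    [0,0,0,0,0,0.002,0.28],
    [0,0,0,0,0,0.002,0.28],
    [0,0,0,0,0,0,0.28],
  ],
)

```text
time: 25.97
tool_pos: [0.4704, 0.1252, 0.0642]
tcp_rot: [3.141, 0.001, -0.0]
wrist_force: [1.2, -1.9, -2.6]
width: 0.353
grip_force: 59.6
```

drive_tool(
  rows=[
    [0,0,0,0,0.0003,0.002,0.28],
    [0,0,0,0,0,0.002,0.28],
    [0,0,0,0,0,0.002,0.28],
    [0,0,0,0,0,0,0.28],
  ],
)

```text
time: 26.3
tool_pos: [0.4703, 0.1251, 0.058]
tcp_rot: [-3.141, -0.001, 0.001]
wrist_force: [1.9, 0.3, -2.6]
width: 0.354
grip_force: 59.6
```

drive_tool(
  rows=[
    [0,0,0,0,0,0.0015,0.28],
    [0,0,0,0,0,0.0015,0.28],
    [0,0,0,0,0,0,0.28],
  ],
)

```text
time: 26.55
tool_pos: [0.4701, 0.1251, 0.0551]
tcp_rot: [-3.142, -0.001, 0.002]
wrist_force: [-0.0, 0.1, 0.1]
width: 0.355
grip_force: 59.8
```

drive_tool(
  rows=[
    [0,0,0,0,0,0.0015,0.28],
    [0,0,0,0,0,0.0015,0.28],
    [0,0,0,0,0,0,0.28],
  ],
)

```text
time: 26.8
tool_pos: [0.4702, 0.1251, 0.0523]
tcp_rot: [-3.142, -0.001, 0.001]
wrist_force: [-0.1, 0.3, 0.3]
width: 0.353
grip_force: 59.8
```

drive_tool(
  rows=[
    [0,0,0,0,0,0.0006,0.28],
    [0,0,0,0,0,0.0006,0.28],
    [0,0,0,0,0,0,0.28],
  ],
)

```text
time: 27.05
tool_pos: [0.4706, 0.1251, 0.0515]
tcp_rot: [-3.142, -0.001, 0.0]
wrist_force: [0.2, -0.2, 0.1]
width: 0.358
grip_force: 59.8
```

drive_tool(
  rows=[
    [0,0,0,0,0,0.0006,0.28],
    [0,0,0,0,0,0,0.28],
  ],
)

```text
time: 27.22
tool_pos: [0.4706, 0.125, 0.0509]
tcp_rot: [3.142, 0.001, -0.0]
wrist_force: [-0.1, 0.7, 0.2]
width: 0.355
grip_force: 59.8
```

drive_tool(
  rows=[
    [0,0,0,0,0,0.0006,0.28],
    [0,0,0,0,0,0,0.28],
  ],
)

```text
time: 27.38
tool_pos: [0.4708, 0.1251, 0.0505]
tcp_rot: [-3.141, -0.001, -0.0]
wrist_force: [0.1, -0.3, -1.1]
width: 0.353
grip_force: 59.8
```

drive_tool(
  rows=[
    [0,0,0,0,0,0.0006,0.28],
    [0,0,0,0,0,0,0.28],
  ],
)

```text
time: 27.55
tool_pos: [0.4708, 0.1251, 0.0504]
tcp_rot: [-3.142, -0.001, -0.0]
wrist_force: [-2.3, -0.8, 4.5]
width: 0.354
grip_force: 60.4
```

Contact came at 50.4 mm as expected. I release the small ring, back off and check.

drive_tool(
  rows=[
    [0,0,0,0,0,-0.0005,0.4],
    [0,0,0,0,0,0,0.55],
    [0,0,0,0,0,0,0.65],
    [0,0,0,0,0,0,0.65],
    [0,0,0,0,0,-0.01,0.65],
    [0,0,0,0,0,-0.03,0.65],
    [0,0,0,0,0,-0.035,1],
    [0,0,0,0,0,-0.03,1],
  ],
)

```text
time: 28.22
tool_pos: [0.4705, 0.125, 0.1572]
tcp_rot: [3.142, 0.001, -0.0]
wrist_force: [0.8, 1.0, -0.1]
width: 0.903
grip_force: 0.0
```

drive_tool(
  rows=[
    [0,0,0,-0.02,0,-0.01,1],
    [0,0,0,-0.02,0,0,1],
    [0,0,0,0,0,0,1],
    [0,0,0,0,0,0,1],
    [0,0,0,0,0,0,1],
  ],
)

```text
time: 28.63
tool_pos: [0.431, 0.125, 0.1656]
tcp_rot: [-3.141, -0.001, -0.002]
wrist_force: [-0.5, -0.0, -0.2]
width: 1.0
grip_force: 0.0
```

```bash
python3 - <<'E'
from h import *
s=status.read_state(); p=shot('wrist'); print(s['tool_pos'],s['tcp_rot'],s['wrist_force'])
im=np.ascontiguousarray(p['color'][:,:,::-1]); cv2.imwrite('pics/w6.png',cv2.resize(im[60:260,220:420],None,fx=2.9,fy=2.9,interpolation=cv2.INTER_CUBIC))
a=np.linspace(0,2*np.pi,60)
for r,z in ((.027,.036),(.022,.048),(.017,.058)):
    q=w2px(p,np.c_[.4701+r*np.cos(a),.1255+r*np.sin(a),a*0+z]); print('pred crop',((q.min(0)-[220,60])*2.9).round(),((q.max(0)-[220,60])*2.9).round())
E
```

```text
[0.43100509 0.12504564 0.16561728] [-3.14147153e+00 -8.52989328e-04 -1.57253619e-03] [-0.47333981 -0.02825791 -0.16256124]
pred crop [200. 150.] [388. 340.]
pred crop [214. 171.] [374. 332.]
pred crop [230. 192.] [359. 321.]
```

View pics/w6.png

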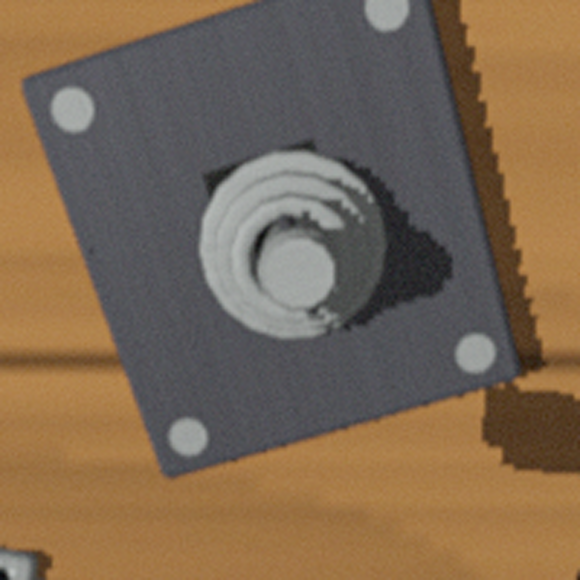

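The three rings are stacked flat and concentric round the spindle: the large spans 200..386 x 150..340 in the crop, as predicted, and the smaller rings step up evenly. I am handing in.

```bash
python3 -c "
from workcell import workorder
print(workorder.finish_job())"
```

```text
the job is handed in; nothing more can be done
None
```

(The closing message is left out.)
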